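# Fetch the tin from behind the cartons

## Task

The little round tin of tip tinner stands at the back of the black parts tray, shut in behind a brown and a white carton. First clear both cartons out of the way onto the grey mat, standing upright; then take the tin and set it upright in the middle of the round red pad while both cartons still stand on the grey mat; and only then put the two cartons back upright in the tray, each in the very spot where it stood at the start. Leave the amber jar, the tape roll and the solder spool where they are.

Things in the scene. Friction and masses are not known exactly. Their poses are not given: they have to be found in the camera images.
- brown_carton_centre (a point): centre (half-way up) of the brown cardboard carton, a closed box 50 x 50 x 42 mm high, about 0.12 kg; z up, x and y along its sides. It starts in one of the two front bays of the tray (left or right, it varies), its sides within 0.1 rad of the tray's axes, upright, with its underside on the tray floor, 24 mm above the bench.
- white_carton_centre (a point): centre (half-way up) of the white carton, a closed box 46 mm along its own x, 52 mm along its y, 50 mm high, about 0.12 kg; z up. It starts in the other front bay; its x lies within 0.1 rad of the tray's x. The gap between the two cartons is about 17 mm, too narrow for a finger: grip each carton along the tray's x.
- tin_centre (a point): centre (half-way up) of the round tin of tip tinner, white with a red spot on its lid, 38 mm in diameter, 19 mm high, about 0.06 kg; z up. It starts in the niche at the back of the tray, on the tray's floor (24 mm above the bench), about 15 mm behind the cartons; grip it along the tray's x once both cartons are gone.
- tray: black open tray on four feet, fixed, 164 x 160 mm; origin on the bench under it, x to its back, y to its left, z up. Floor top 24 mm above the bench, no front wall. Bay centres at x = -40, y = +-34 mm; tin niche at x = 18, y = 0, between dividers (y = +-27 to +-32, x = 20 to 82, tops 46 mm above the bench). Inner faces: back wall x = 79 (top at 48 mm), side walls y = +-75 (tops at 40 mm).
- side_mat: flat grey rectangular mat on the bench, fixed, 200 mm along its x, 120 mm along its y, 3 mm thick; origin at the centre of its underside, on the bench, z up. It lies to the left or to the right of the tray. Room for the two cartons one behind the other along x.
- pad: flat round red pad on the bench, fixed, 84 mm in diameter, 3 mm thick; origin at the centre of its underside, on the bench, z up. It lies on the other side of the tray from the grey mat.
- flux_jar_centre (a point): centre of a bystander: amber jar with a white lid, 44 mm in diameter, 47 mm high; leave alone.
- tape_roll_centre (a point): centre of a bystander: amber tape roll lying flat, 60 mm in diameter, 12 mm high; leave alone.
- solder_spool_centre (a point): centre of a bystander: black spool of solder wire standing on its flange, 54 mm in diameter, 40 mm high; leave alone. Mind the leads that hang from the shelf to the left of it, near x = 0.66 to 0.70, y = -0.08 to -0.16 m in the robot's frame, from about 0.3 m above the bench upwards: when swinging past them keep the hand nearer the robot, x below about 0.5 m.
Things that resemble listed ones, but are neither listed nor needed, are in the scene too. Several things look just like the pad: the one meant starts farthest to the robot's left.

How it is judged:
On the way, in this order (a step that is already met when the one before it is completed fails the run):
1. both cartons stand upright on the grey mat, let go (x of brown_carton_centre in the frame of side_mat between -0.1 and 0.1 m and y of brown_carton_centre in the frame of side_mat between -0.06 and 0.06 m and height (world z) of brown_carton_centre below 0.03 m and angle between each of brown_carton_centre, white_carton_centre's own z axis and vertical below 0.1 rad and linear speed of each of brown_carton, white_carton below 0.02 m/s and contact force between the fingers and brown_carton below 0.1 N and x of white_carton_centre in the frame of side_mat between -0.1 and 0.1 m and y of white_carton_centre in the frame of side_mat between -0.06 and 0.06 m and height (world z) of white_carton_centre below 0.034 m and contact force between the fingers and white_carton below 0.1 N), for 0.2 s.
2. the tin stands in the middle of the red pad, let go, while both cartons still stand on the grey mat (all of step 1 and horizontal distance between tin_centre and pad below 0.015 m and height (world z) of tin_centre below 0.0165 m and angle between tin_centre's own z axis and vertical below 0.1 rad and linear speed of tin below 0.02 m/s and contact force between the fingers and tin below 0.1 N), for 0.2 s.
At the end, for the whole second after the job is handed in: the tin stands upright on the red pad, its centre within 15 mm of the pad's; each carton stands upright in the tray within 15 mm of the spot where it started; all three are at rest and let go (horizontal distance between tin_centre and pad below 0.015 m and height (world z) of tin_centre below 0.0165 m and angle between each of tin_centre, brown_carton_centre, white_carton_centre's own z axis and vertical below 0.1 rad and linear speed of each of tin, brown_carton, white_carton below 0.02 m/s and contact force between the fingers and tin below 0.1 N and distance of each of brown_carton_centre, white_carton_centre from where it was at the start of the episode below 0.015 m and contact force between the fingers and brown_carton below 0.1 N and contact force between the fingers and white_carton below 0.1 N); the robot touches nothing.
It fails at once if the flux jar is pushed more than 20 mm from its place (distance of flux_jar_centre from where it was at the start of the episode above 0.02 m).
It fails at once if the tape roll is pushed more than 20 mm from its place (distance of tape_roll_centre from where it was at the start of the episode above 0.02 m).
It fails at once if the solder spool is pushed more than 20 mm from its place (distance of solder_spool_centre from where it was at the start of the episode above 0.02 m).
It also fails if it takes over 128 s, if anything falls off the work surface, if the arm or the gripper's body presses on something with over 40 N, if the wrist force passes 120 N, or if a joint passes its speed limit or range.

## Robot

A 7-joint arm with a two-finger parallel gripper is mounted at the origin on a cart in front of the work surface, level with it; the furniture and walls round the work are solid. World frame = base frame: x ahead of the robot, y to its left, z up, the work surface at z = 0. Lengths are in m, angles in rad, forces in N, time in s.
With the tool pointing down it reaches from about 0.4 to 0.85 m from the base axis. Payload 4.5 kg.
Tool frame: the origin (TCP) lies where the fingers leave the gripper's body, on its centre line; the fingertips stand 64 mm ahead of it and the grasp point (between the pads) lies 45 mm ahead of it; z points along the fingers, y is the direction in which the jaws open and shut (so a half turn about z gives the same grasp; the last joint's range is limited). The gripper opens to 88 mm and grips with 3 to 60 N. Pads are 18 mm wide; open, the fingers measure 123 mm over their backs; the gripper's body (75 mm by 187 mm) begins 45 mm behind the grasp point.
Start: joints at [1.135, 0.689, -0.195, 1.565, 0.157, 0.902, -0.215], TCP at [0.283, -0.557, 0.303] pointing down, gripper open.
Joint ranges: [-3.01, 3.01], [-0.46, 2.08], [-1.47, 1.51], [0.13, 2.56], [-1, 4.14], [0.04, 2.09], [-2.66, 2.66]. Speed limits (rad/s): [2.57, 2.57, 3.14, 3.14, 3.14, 3.14, 3.14].

## Interface

Orientations are given as a unit quaternion [x, y, z, w].
In Python, from plant import monitor, snapshot, workorder, finder gives the robot as it stands.
- The arm moves only by the tool carry_out, never from a script. Its argument "motion" is one flat list of numbers, 6 for each row, row after row: the shift along the tool's x, y, z in cm, then the turn, a rotation vector about the tool's x, y, z in rad. In form: [x, y, z, rx, ry, rz, x, y, z, rx, ry, rz, ...]. A call has 1 to 8 rows; each row shifts and turns the commanded pose from where the row before left it, along the tool's axes as they then stand; what a row does not reach is not made up. A row lasts 1/8 s, in which the tool goes at most 62.5 mm and 10.7 degrees, less where a joint would pass 70% of its speed; a pose out of reach is approached as far as the arm can. A call with a gripper value outside its range is refused whole. "hand" is the finger opening in cm, from 0 to 8.81, set as the call begins (left out, the last holds). The fingers move at their own pace and stop on an object; "grip_force" is the grip in N (left out, the last holds). Time passes only in rows, so rows that do not move let the fingers close. It gives the time, the measured TCP pose, the force and the opening at its end, in the units of the state.
- monitor.get_state(): the state, without advancing time (a new reading comes with each control period).
- snapshot(name): name is "scene" or "side" or "wrist"; returns a dict with "frame" (384x512x3 uint8, red, green, blue), "range_z" (384x512 float32, m along the optical axis (not along the pixel's ray), 0 where there is no reading), "fx", "fy", "cx", "cy" (pixels), "D" ([k1, k2, p1, p2, k3] as OpenCV has them; the pictures are not rectified), "rvec" (rotation vector, rad) and "tvec" (3), from world to camera coordinates, as OpenCV has them; the wrist camera has in their place "hand_eye" (4x4, takes a point from camera to tool coordinates, whose origin is the TCP and whose axes are the flange's). Camera axes: x right, y down, z forward; pixel columns grow to the right and rows downward; lengths in m; the calibration is good to about 2 mm. A picture is of the moment at which its call begins: read the wrist's pose just before it.
- workorder.finish_job(): hands the job in, once; it reports no verdict.
Trained networks look in a picture, given as the dict that the camera call returned (one of the last four; its "shot" number tells which), for a name from the list of things; names that differ only in an ending like _2 or _b are one class to them, and where a whole thing is asked for, a point or a joint stands for the part that bears it (a point fixed in the world has none). Each returns a list of dicts, best first, with "p" (0 to 1); they miss things now and then, are a little off and sometimes report something else, mostly with a low value. They report only what shows in the picture. A call takes as long as a camera call. They do not tell look-alikes from the thing itself.
- finder.masks_of(picture, thing): "pixels" (384x512 bool, what is visible of it) and "extent" ([left, top, right, bottom] in pixels, round what is visible of it).
The state is a dict: "clock": time; "q": joint angles; "qd": joint speeds; "joint_torque": joint torques, N m; "tool_pos": TCP position; "eef_rot": TCP orientation; "contact_force": force on the tool from outside, world axes, zero at the start; "moment": the same for the moment, N m; "opening": opening from 0.0 (shut) to 1.0 (fully open).
Only numpy, scipy, OpenCV 4.12 (cv2) and the standard library are available. Lean on these libraries where they do the work, as an engineer would, in place of code of your own. Each camera call takes 0.05 s, during which the arm holds its last target. There are 200 camera calls.

## Working session

There is one attempt and no reset: what is moved stays moved. The work goes in short steps, Python scripts to look and compute and a tool call to move; the robot and the scene stay as the last step left them, time stands still between calls to the robot, and variables do not carry over. Pictures are saved under pics/ and viewed, about 12 in all and at most 16, crops included, and the job is handed in when it is done.

Besides the shell and the picture viewer there is one more tool, called after "Emit:" as name(argument=value, ...) on one line, values as JSON. carry_out: Moves the arm, as the interface text tells. Its arguments: {"type":"object","properties":{"motion":{"type":"array"},"hand":{"type":"number"},"grip_force":{"type":"number"}},"required":["motion"]}

```bash
mkdir -p pics; ls; python3 - <<'E'
from plant import monitor, snapshot
import cv2, numpy as np
s=monitor.get_state(); print({k:np.round(v,3) for k,v in s.items()})
a=[snapshot(n) for n in("scene","side")]
for n,p in zip(("scene","side"),a):
    print(n,p["rvec"],p["tvec"],p["fx"])
    cv2.imwrite(f"pics/{n}0.png",cv2.resize(p["frame"][:,:,::-1],(800,600)))
E
```

```text
pics
{'clock': np.float64(0.0), 'q': array([ 1.135,  0.69 , -0.195,  1.566,  0.157,  0.902, -0.215]), 'qd': array([ 0.   , -0.   ,  0.001,  0.001, -0.001, -0.   ,  0.001]), 'joint_torque': array([-0.0000e+00, -5.2756e+01, -1.2670e+00, -1.5342e+01, -5.3000e-02,
        7.0000e-03,  0.0000e+00]), 'tool_pos': array([ 0.283, -0.557,  0.302]), 'eef_rot': array([ 0.973,  0.233, -0.   , -0.001]), 'contact_force': array([ 0.018,  0.429, -0.099]), 'moment': array([-0.025, -0.005,  0.031]), 'opening': np.float64(1.001)}
scene [ 1.09219216 -2.28028778  1.13632119] [0.24747948 0.37284495 1.50332301] 498.86687295996546
side [ 1.86566121 -1.05136558  0.59478835] [-0.4172607   0.2443383   1.28761169] 355.2500060499821
```

View pics/scene0.png

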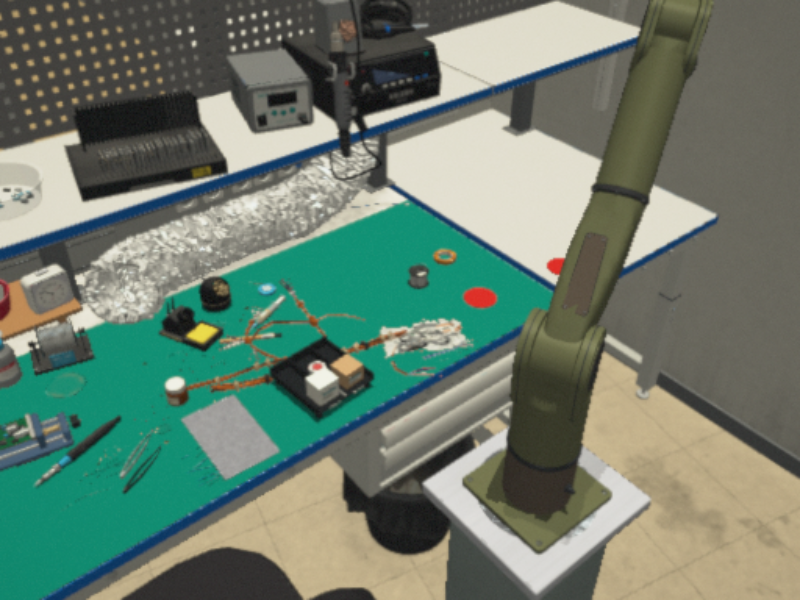

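View pics/side0.png

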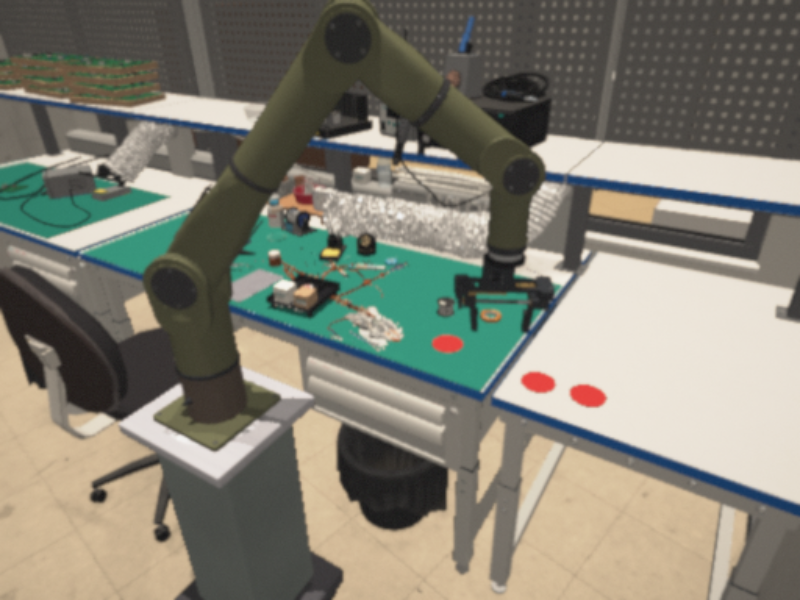

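The scene view shows the tray at about (322,377), white carton left and brown right, tin behind them, grey mat at (230,437). Pad candidates are red discs at side (447,343), (538,382) and (588,396); I'll choose by largest y.

```bash
cat > h.py <<'E'
import numpy as np, cv2
from scipy.spatial.transform import Rotation as R
from plant import monitor, snapshot, finder
def shot(n):
    s=monitor.get_state(); p=snapshot(n)
    if "rvec" in p:
        M=cv2.Rodrigues(np.array(p["rvec"],float))[0]; p["Rw"]=M.T; p["tw"]=-M.T@np.array(p["tvec"],float)
    else:
        T=np.eye(4); T[:3,:3]=R.from_quat(s["eef_rot"]).as_matrix(); T[:3,3]=s["tool_pos"]
        T=T@np.array(p["hand_eye"]); p["Rw"]=T[:3,:3]; p["tw"]=T[:3,3]
    return p
def rays(p,uv):
    K=np.array([[p["fx"],0,p["cx"]],[0,p["fy"],p["cy"]],[0,0,1.]])
    n=cv2.undistortPoints(np.array(uv,float).reshape(-1,1,2),K,np.array(p["D"],float)).reshape(-1,2)
    return np.c_[n,np.ones(len(n))]@p["Rw"].T
def on_plane(p,uv,z):
    d=rays(p,uv); return p["tw"]+d*((z-p["tw"][2])/d[:,2])[:,None]
def cloud(p,m):
    v,u=np.nonzero(m&(p["range_z"]>0)); 
    return p["tw"]+rays(p,np.c_[u,v])*p["range_z"][v,u][:,None]
def rect(P,zlo,zhi):
    Q=P[(P[:,2]>zlo)&(P[:,2]<zhi)]
    (c,wh,a)=cv2.minAreaRect((Q[:,:2]*1000).astype(np.float32)); return np.round(c,1),np.round(wh,1),round(a,1),len(Q)
def save(p,n,box=None):
    f=p["frame"][:,:,::-1]
    if box: f=f[box[1]:box[3],box[0]:box[2]]
    k=min(800/f.shape[1],600/f.shape[0]); cv2.imwrite(f"pics/{n}.png",cv2.resize(f,None,fx=k,fy=k))
E
python3 - <<'E'
from h import *
for n in("scene","side"):
    p=shot(n); print(n)
    for t in["tray","side_mat","pad","brown_carton_centre","white_carton_centre","tin_centre","flux_jar_centre","tape_roll_centre","solder_spool_centre"]:
        for d in finder.masks_of(p,t)[:4]:
            P=cloud(p,d["pixels"]); 
            if len(P): print(t,round(d["p"],2),np.round(d["extent"]),"med",np.round(np.median(P,0),3),"rect",rect(P,-1,1))
    f=p["frame"].astype(int); m=((f[...,0]>150)&(f[...,1]<80)&(f[...,2]<80)).astype(np.uint8)
    k,l,st,c=cv2.connectedComponentsWithStats(m)
    for i in range(1,k):
        if st[i,4]>40: print("red",c[i],st[i,4],np.round(on_plane(p,c[i],0.003),3))
E
```

```text
scene
tray 0.61 [169. 217. 241. 270.] med [0.524 0.179 0.026] rect (array([510.7, 156.4]), array([215.8, 179.8]), 5.4, 1170)
tray 0.56 [297. 181. 319. 197.] med [ 0.501 -0.33   0.001] rect (array([ 500. , -330.4]), array([74.9, 81.7]), 26.2, 192)
tray 0.53 [278. 162. 291. 168.] med [ 0.687 -0.373  0.007] rect (array([ 685.9, -374.2]), array([55.6, 61.2]), 41.3, 107)
side_mat 0.86 [118. 254. 178. 308.] med [0.479 0.392 0.   ] rect (array([484.6, 390.8]), array([117.7, 202.3]), 87.1, 1654)
side_mat 0.38 [102. 242. 120. 259.] med [0.631 0.431 0.031] rect (array([647.3, 434.2]), array([67.8, 42.4]), 34.2, 215)
pad 0.64 [294. 181. 319. 192.] med [ 0.502 -0.329  0.001] rect (array([ 503.1, -330.2]), array([83.3, 85.3]), 8.8, 219)
pad 0.58 [214. 227. 232. 246.] med [0.436 0.125 0.06 ] rect (array([447.7, 120.7]), array([54.7, 56.3]), 4.2, 296)
pad 0.43 [351. 163. 361. 174.] med [ 0.481 -0.585 -0.   ] rect (array([ 480.1, -580.9]), array([38.7, 84. ]), 32.9, 87)
brown_carton_centre 0.78 [212. 227. 235. 249.] med [0.436 0.124 0.061] rect (array([447.9, 120.2]), array([54.4, 58. ]), 5.3, 300)

[... 1379 characters left out ...]
 191)
white_carton_centre 0.65 [177. 180. 191. 194.] med [0.424 0.177 0.056] rect (array([478.1, 229.4]), array([222.3,  66.8]), 47.9, 180)
tin_centre 0.21 [188. 181. 200. 196.] med [0.434 0.107 0.052] rect (array([467. , 119.8]), array([99.4, 55.2]), 11.6, 167)
flux_jar_centre 0.48 [173. 161. 178. 172.] med [0.632 0.409 0.025] rect (array([634.5, 413.1]), array([30.3, 38. ]), 71.4, 59)
tape_roll_centre 0.71 [174. 180. 190. 194.] med [0.424 0.176 0.057] rect (array([437.4, 184.9]), array([50.5, 57.3]), 5.6, 171)
red [285.82905983 219.56410256] 117 [[ 0.499 -0.332  0.003]]
red [344.03846154 244.12179487] 156 [[ 0.462 -0.599  0.003]]
red [375.87096774 252.72043011] 186 [[ 0.472 -0.715  0.003]]
```

Pad meant: the disc at world (0.50,-0.33), at scene (307,190) in native pixels. It has the largest y of the three; the others are at y of -0.60 and -0.72. It is also on the other side of the tray from the mat. I'll turn the jaws along x and move over the tray.

Emit:
carry_out(motion=[0,0,0,0,0,-0.157,0,0,0,0,0,-0.157,0,0,0,0,0,-0.157,0,0,0,0,0,-0.157,0,0,0,0,0,-0.157,0,0,0,0,0,-0.157,0,0,0,0,0,-0.157], hand=6.6)

```text
clock: 1.98
tool_pos: [0.2829, -0.5574, 0.3027]
eef_rot: [0.706, 0.708, -0.0, 0.0]
contact_force: [-0.0, 0.2, -0.6]
opening: 0.749
```

Emit:
carry_out(motion=[4,4,0,0,0,0,4,4,0,0,0,0,5,4,0,0,0,0,5,3,0,0,0,0,5,0,0,0,0,0,5,0,0,0,0,0,5,0,0,0,0,0,0,0,0,0,0,0])

```text
clock: 2.98
tool_pos: [0.4332, -0.2248, 0.3033]
eef_rot: [0.705, 0.709, 0.001, -0.0]
contact_force: [-0.2, -0.5, 0.8]
opening: 0.753
```

Emit:
carry_out(motion=[5,0,0,0,0,0,5,0,0,0,0,0,5,0,0,0,0,0,5,0,0,0,0,0,5,0,0,0,0,0,5,0,0,0,0,0,5,0,0,0,0,0,0,0,0,0,0,0])

```text
clock: 3.98
tool_pos: [0.4342, 0.1251, 0.3031]
eef_rot: [0.706, 0.709, 0.002, -0.0]
contact_force: [0.1, -0.8, 0.9]
opening: 0.747
```

```bash
cat >> h.py <<'E'
def look(p,t,zlo,zhi):
    for d in finder.masks_of(p,t)[:2]:
        P=cloud(p,d["pixels"]); 
        if len(P): print(t,round(d["p"],2),np.round(d["extent"]),"med",np.round(np.median(P,0),3),"rect",rect(P,zlo,zhi))
E
python3 - <<'E'
from h import *
p=shot("wrist"); print(np.round(p["hand_eye"],3))
save(p,"w1")
look(p,"brown_carton_centre",.060,.075);look(p,"white_carton_centre",.068,.085);look(p,"tin_centre",.036,.05)
look(p,"tray",-1,1);look(p,"side_mat",-1,.01)
E
```

```text
[[ 0.    -0.964 -0.266  0.067]
 [ 1.    -0.     0.     0.001]
 [-0.    -0.266  0.964 -0.082]
 [ 0.     0.     0.     1.   ]]
brown_carton_centre 0.69 [246. 157. 296. 214.] med [0.452 0.12  0.066] rect (array([452.5, 116.4]), array([49.1, 50.2]), 7.8, 2239)
white_carton_centre 0.66 [243.  87. 288. 147.] med [0.444 0.187 0.074] rect (array([444.2, 186.2]), array([46.2, 51.6]), 4.1, 2679)
tin_centre 0.8 [304. 126. 340. 164.] med [0.507 0.159 0.042] rect (array([507.8, 157.6]), array([37.2, 36.3]), 0.8, 989)
tray 0.56 [226.  58. 390. 224.] med [0.515 0.168 0.024] rect (array([499.3, 153.2]), array([185.3, 178.7]), 5.4, 16693)
```

View pics/w1.png

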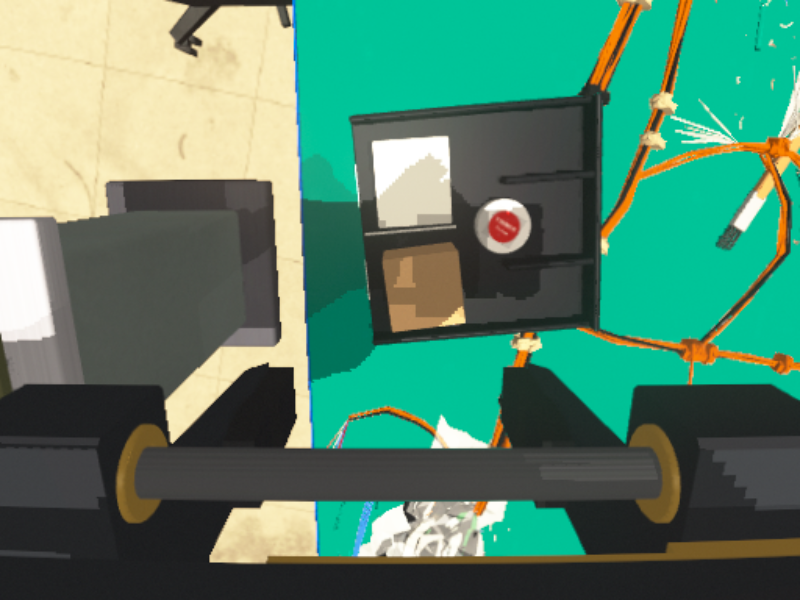

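Wrist view: white carton at about (411,183), brown at (425,287), tin with red spot at (502,226), tray yawed about 5°. These agree with the scene measurements. I'll work out the shift for the brown carton.

```bash
cat > go.py <<'E'
# usage: go.py yaw_deg x y z [x y z ...] : turn first (tool rz), then shifts between waypoints in tool axes, cm; TCP targets
import sys; from h import *
s=monitor.get_state(); a=list(map(float,sys.argv[1:])); Q=R.from_quat(s["eef_rot"]); M=Q.as_matrix()
yaw=np.degrees(np.arctan2(M[1,1],M[0,1])) # direction of tool y
print("yaw",round(yaw,1),"turn rz",round(-np.radians(a[0]-yaw),3),"tilt",np.round(M[:2,2],4),"F",np.round(s["contact_force"],1),"open cm",round(s["opening"]*8.81,2))
c,q=np.cos(np.radians(a[0])),np.sin(np.radians(a[0])); B=np.array([[-q,c,0],[c,q,0],[0,0,-1]]) # columns x,y,z tool
cur=np.array(s["tool_pos"]); print("at",np.round(cur,4))
for w in np.array(a[1:]).reshape(-1,3): print("to",w,"shift",np.round(B.T@(w-cur)*100,2)); cur=w
E
python3 go.py 7.8 .4525 .1164 .16 .4525 .1164 .095
```

```text
yaw -0.3 turn rz -0.141 tilt [-0.0002 -0.001 ] F [ 0.7 -0.4 -0.8] open cm 6.57
at [0.4336 0.1194 0.3026]
to [0.4525 0.1164 0.16  ] shift [-0.56  1.83 14.26]
to [0.4525 0.1164 0.095 ] shift [0.  0.  6.5]
```

Emit:
carry_out(motion=[0,0,0,0,0,-0.141,0,0.9,4,0,0,0,0,0.9,4,0,0,0,0,0,4,0,0,0,0,0,2,0,0,0,0,0,0,0,0,0,0,0,0,0,0,0])

```text
clock: 5.15
tool_pos: [0.4517, 0.1233, 0.1634]
eef_rot: [0.657, 0.754, 0.0, 0.0]
contact_force: [-0.9, -0.2, 0.3]
opening: 0.747
```

```bash
python3 - <<'E'
from h import *
for i in range(3):
    s=monitor.get_state(); print(s["clock"],np.round(s["tool_pos"],4)); p=shot("wrist")
save(p,"w2")
s=monitor.get_state(); print(s["clock"],np.round(s["tool_pos"],4))
look(p,"brown_carton_centre",.060,.075);look(p,"white_carton_centre",.068,.085)
E
python3 go.py 7.8 .4525 .1164 .16 .4525 .1164 .095
```

```text
5.15 [0.4517 0.1233 0.1634]
5.2 [0.4518 0.1235 0.1636]
5.25 [0.4518 0.1236 0.1637]
5.3 [0.4518 0.1236 0.1637]
brown_carton_centre 0.85 [211. 183. 295. 272.] med [0.452 0.122 0.066] rect (array([452.8, 116.5]), array([50.3, 50.4]), 7.6, 6466)
white_carton_centre 0.83 [211.  61. 305. 167.] med [0.444 0.188 0.074] rect (array([444.1, 186.4]), array([46.4, 52.2]), 4.0, 8841)
yaw 7.9 turn rz 0.002 tilt [0.0015 0.0005] F [-0.3 -0.1  0.5] open cm 6.61
at [0.4516 0.1237 0.1635]
to [0.4525 0.1164 0.16  ] shift [-0.73 -0.01  0.35]
to [0.4525 0.1164 0.095 ] shift [0.  0.  6.5]
```

Emit:
carry_out(motion=[-0.7,0,0,0,0,0,0,0,3,0,0,0,0,0,3,0,0,0,0,0,0.8,0,0,0,0,0,0,0,0,0])

```text
clock: 6.02
tool_pos: [0.4521, 0.1166, 0.0947]
eef_rot: [0.656, 0.755, -0.0, 0.0]
contact_force: [0.1, -0.1, 0.4]
opening: 0.75
```

Emit:
carry_out(motion=[0,0,0,0,0,0,0,0,0,0,0,0,0,0,0,0,0,0,0,0,0,0,0,0,0,0,0,0,0,0], hand=4.0, grip_force=15)

```text
clock: 6.65
tool_pos: [0.4525, 0.1168, 0.0955]
eef_rot: [0.656, 0.754, 0.001, 0.0]
contact_force: [-0.2, 0.2, 6.9]
opening: 0.566
```

Emit:
carry_out(motion=[0,0,-2,0,0,0,0,0,-3,0,0,0,0,0,-3,0,0,0,0,0,0,0,0,0])

```text
clock: 7.15
tool_pos: [0.453, 0.1168, 0.1763]
eef_rot: [0.657, 0.754, 0.002, 0.001]
contact_force: [-0.0, 0.3, -2.1]
opening: 0.567
```

```bash
python3 go.py -3 .525 .387 .17 .525 .387 .075
```

```text
yaw 7.9 turn rz 0.19 tilt [0.0036 0.0017] F [-0.   0.3 -2.1] open cm 5.0
at [0.453  0.1168 0.1763]
to [0.525 0.387 0.17 ] shift [27.36  5.77  0.63]
to [0.525 0.387 0.075] shift [0.  0.  9.5]
```

Emit:
carry_out(motion=[0,0,0,0,0,0.095,0,0,0,0,0,0.095,4,1,0,0,0,0,5,1,0,0,0,0,5,1,0,0,0,0,5,1,0,0,0,0,5,1,0,0,0,0,3.4,0.8,0,0,0,0])

```text
clock: 8.15
tool_pos: [0.5234, 0.3899, 0.173]
eef_rot: [0.724, 0.69, -0.0, -0.0]
contact_force: [1.5, -0.8, -1.7]
opening: 0.564
```

```bash
python3 go.py -3 .525 .387 .17 .525 .387 .075; python3 - <<'E'
from h import *
p=shot("wrist"); look(p,"side_mat",-.01,.01); look(p,"flux_jar_centre",0,.1); save(p,"w3")
E
```

```text
yaw -2.8 turn rz 0.003 tilt [-0.0009 -0.0003] F [ 1.5 -0.8 -1.7] open cm 4.97
at [0.5234 0.3899 0.173 ]
to [0.525 0.387 0.17 ] shift [-0.29  0.18  0.3 ]
to [0.525 0.387 0.075] shift [0.  0.  9.5]
side_mat 0.9 [ 80. 122. 337. 267.] med [0.47  0.41  0.003] rect (array([487.9, 389.4]), array([119.5, 202.5]), 89.5, 23687)
side_mat 0.33 [381. 124. 464. 188.] med [0.639 0.424 0.046] rect (array([661. , 417.9]), array([49.5, 74.6]), 70.6, 314)
flux_jar_centre 0.61 [378. 120. 466. 183.] med [0.639 0.424 0.046] rect (array([658.8, 415.3]), array([44.8, 71.7]), 61.3, 4435)
```

View pics/w3.png

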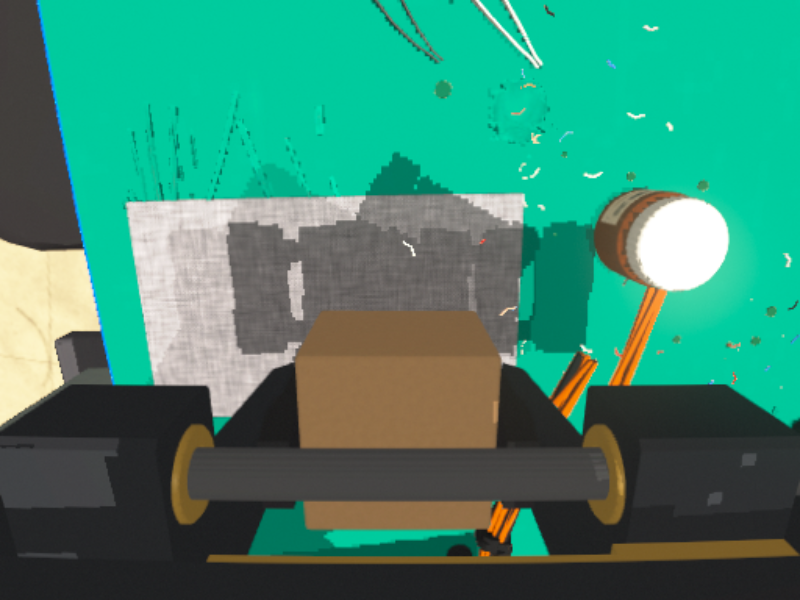

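The brown carton is held squarely over the mat, which spans about (127–523, 195–415). The jar at (665,240) is clear, so I'll lower it.

Emit:
carry_out(motion=[-0.2,0.5,0,0,0,0,0,0,3,0,0,0,0,0,3,0,0,0,0,0,2,0,0,0,0,0,1,0,0,0,0,0,0.7,0,0,0,0,0,0,0,0,0])

```text
clock: 9.18
tool_pos: [0.5291, 0.3852, 0.0778]
eef_rot: [0.725, 0.689, 0.0, 0.0]
contact_force: [0.0, -0.1, -1.2]
opening: 0.568
```

Emit:
carry_out(motion=[0,0,0.3,0,0,0,0,0,0.1,0,0,0,0,0,0,0,0,0])

```text
clock: 9.55
tool_pos: [0.5292, 0.3855, 0.0746]
eef_rot: [0.725, 0.689, 0.001, 0.0]
contact_force: [-0.6, -1.1, 5.3]
opening: 0.565
```

Emit:
carry_out(motion=[0,0,0,0,0,0,0,0,0,0,0,0,0,0,0,0,0,0,0,0,-3,0,0,0,0,0,-4,0,0,0,0,0,-3,0,0,0,0,0,0,0,0,0], hand=6.6)

```text
clock: 10.42
tool_pos: [0.5301, 0.3863, 0.1762]
eef_rot: [0.725, 0.689, 0.003, 0.0]
contact_force: [-0.5, 0.3, -0.3]
opening: 0.747
```

```bash
python3 go.py 4 .4442 .1863 .175 .4442 .1863 .098; python3 - <<'E'
from h import *
p=shot("scene"); look(p,"brown_carton_centre",.035,.06)
E
```

```text
yaw -2.9 turn rz -0.121 tilt [0.0039 0.0035] F [-0.5  0.3 -0.3] open cm 6.58
at [0.5301 0.3863 0.1762]
to [0.4442 0.1863 0.175 ] shift [-19.35  -9.96   0.12]
to [0.4442 0.1863 0.098 ] shift [0.  0.  7.7]
brown_carton_centre 0.71 [131. 254. 153. 277.] med [0.512 0.393 0.038] rect (array([527.1, 389.3]), array([50.5, 60.1]), 85.3, 205)
```

Emit:
carry_out(motion=[0,0,0,0,0,-0.121,-4,-2,0,0,0,0,-5,-2.5,0,0,0,0,-5,-2.7,0,0,0,0,-5,-2.6,0,0,0,0,0,0,0,0,0,0])

```text
clock: 11.28
tool_pos: [0.4415, 0.183, 0.1724]
eef_rot: [0.684, 0.73, -0.005, 0.0]
contact_force: [0.4, 0.0, 0.8]
opening: 0.744
```

```bash
python3 go.py 4 .4442 .1863 .175 .4442 .1863 .098
```

```text
yaw 3.8 turn rz -0.004 tilt [-0.0066 -0.0076] F [0.4 0.  0.8] open cm 6.55
at [0.4415 0.183  0.1724]
to [0.4442 0.1863 0.175 ] shift [ 0.31  0.29 -0.26]
to [0.4442 0.1863 0.098 ] shift [0.  0.  7.7]
```

Emit:
carry_out(motion=[0.3,0.3,0,0,0,0,0,0,3,0,0,0,0,0,3,0,0,0,0,0,1.4,0,0,0,0,0,0,0,0,0])

```text
clock: 11.9
tool_pos: [0.4473, 0.1938, 0.0983]
eef_rot: [0.681, 0.732, -0.0, -0.0]
contact_force: [0.7, -0.3, 0.7]
opening: 0.75
```

```bash
python3 go.py 4 .4442 .1863 .098
```

```text
yaw 4.1 turn rz 0.003 tilt [-0.001   0.0003] F [ 0.7 -0.3  0.7] open cm 6.61
at [0.4473 0.1938 0.0983]
to [0.4442 0.1863 0.098 ] shift [-0.73 -0.36  0.03]
```

Emit:
carry_out(motion=[-0.7,-0.3,0,0,0,0,0,0,0,0,0,0,0,0,0,0,0,0])

```text
clock: 12.28
tool_pos: [0.4451, 0.1849, 0.1002]
eef_rot: [0.682, 0.731, 0.001, 0.0]
contact_force: [-0.4, -0.0, 0.2]
opening: 0.75
```

Emit:
carry_out(motion=[0,0,0,0,0,0,0,0,0,0,0,0,0,0,0,0,0,0,0,0,0,0,0,0,0,0,0,0,0,0], hand=3.6)

```text
clock: 12.9
tool_pos: [0.4447, 0.1849, 0.0998]
eef_rot: [0.682, 0.731, 0.0, 0.0]
contact_force: [-0.0, -0.4, 3.0]
opening: 0.519
```

Emit:
carry_out(motion=[0,0,-2,0,0,0,0,0,-3,0,0,0,0,0,-3,0,0,0,0,0,0,0,0,0])

```text
clock: 13.4
tool_pos: [0.4457, 0.1851, 0.1811]
eef_rot: [0.682, 0.731, 0.002, 0.0]
contact_force: [0.2, -0.2, -1.0]
opening: 0.52
```

```bash
python3 go.py -3 .436 .389 .175 .436 .389 .0775
```

```text
yaw 4.0 turn rz 0.122 tilt [0.0031 0.0019] F [ 0.2 -0.2 -1. ] open cm 4.58
at [0.4457 0.1851 0.1811]
to [0.436 0.389 0.175] shift [20.31 -2.03  0.61]
to [0.436  0.389  0.0775] shift [0.   0.   9.75]
```

Emit:
carry_out(motion=[0,0,0,0,0,0.122,4,-0.5,0,0,0,0,5,-0.5,0,0,0,0,5,-0.5,0,0,0,0,4,-0.5,0,0,0,0,2.3,0,0,0,0,0,0,0,0,0,0,0,0,0,0,0,0,0])

```text
clock: 14.4
tool_pos: [0.4353, 0.3865, 0.1786]
eef_rot: [0.726, 0.688, -0.002, 0.001]
contact_force: [0.4, 0.0, -0.9]
opening: 0.524
```

```bash
python3 go.py -3 .436 .389 .175 .436 .389 .0785
```

```text
yaw -3.0 turn rz -0.001 tilt [-0.001  -0.0034] F [ 0.4  0.  -0.9] open cm 4.62
at [0.4353 0.3865 0.1786]
to [0.436 0.389 0.175] shift [0.26 0.06 0.36]
to [0.436  0.389  0.0785] shift [0.   0.   9.65]
```

Emit:
carry_out(motion=[0.2,0,3,0,0,0,0,0,3,0,0,0,0,0,2,0,0,0,0,0,1,0,0,0,0,0,0.6,0,0,0,0,0,0,0,0,0])

```text
clock: 15.15
tool_pos: [0.4356, 0.3903, 0.0838]
eef_rot: [0.725, 0.688, 0.0, 0.0]
contact_force: [0.9, 0.5, -1.3]
opening: 0.521
```

Emit:
carry_out(motion=[0,0,0.3,0,0,0,0,0,0.1,0,0,0,0,0,0,0,0,0])

```text
clock: 15.52
tool_pos: [0.4355, 0.3907, 0.0798]
eef_rot: [0.725, 0.689, 0.0, 0.0]
contact_force: [0.2, 0.9, -1.4]
opening: 0.52
```

Emit:
carry_out(motion=[0,0,0.15,0,0,0,0,0,0,0,0,0])

```text
clock: 15.78
tool_pos: [0.4356, 0.3907, 0.0789]
eef_rot: [0.725, 0.688, 0.0, 0.0]
contact_force: [-0.2, -0.9, 5.0]
opening: 0.522
```

Emit:
carry_out(motion=[0,0,0,0,0,0,0,0,0,0,0,0,0,0,0,0,0,0,0,0,-3,0,0,0,0,0,-4,0,0,0,0,0,-3,0,0,0,0,0,0,0,0,0,0,0,0,0,0,0], hand=6.6)

```text
clock: 16.77
tool_pos: [0.4352, 0.3901, 0.1774]
eef_rot: [0.725, 0.688, -0.001, 0.0]
contact_force: [-0.3, -0.1, 0.2]
opening: 0.748
```

```bash
python3 - <<'E'
from h import *
p=shot("wrist"); look(p,"brown_carton_centre",.035,.06);look(p,"white_carton_centre",.045,.07)
look(p,"side_mat",-.01,.01)
p=shot("scene"); look(p,"tin_centre",.03,.05); save(p,"s2",[90,180,270,315])
E
python3 go.py 5.4 .5075 .1576 .17 .5075 .1576 .092
```

```text
brown_carton_centre 0.67 [337. 164. 430. 241.] med [0.526 0.39  0.044] rect (array([530. , 385.3]), array([50.5, 50.5]), 87.1, 5009)
white_carton_centre 0.6 [224. 157. 292. 245.] med [0.437 0.397 0.052] rect (array([436.6, 392.3]), array([52.1, 46.2]), 87.0, 5031)
side_mat 0.64 [190. 119. 444. 262.] med [0.481 0.414 0.003] rect (array([487.5, 387.1]), array([121.4, 202.4]), 87.7, 19919)
yaw -3.0 turn rz -0.146 tilt [-0.001  -0.0011] F [-0.6 -0.8 -0.5] open cm 6.58
at [0.4351 0.3904 0.1774]
to [0.5075 0.1576 0.17  ] shift [-23.86   5.02   0.74]
to [0.5075 0.1576 0.092 ] shift [0.  0.  7.8]
```

View pics/s2.png

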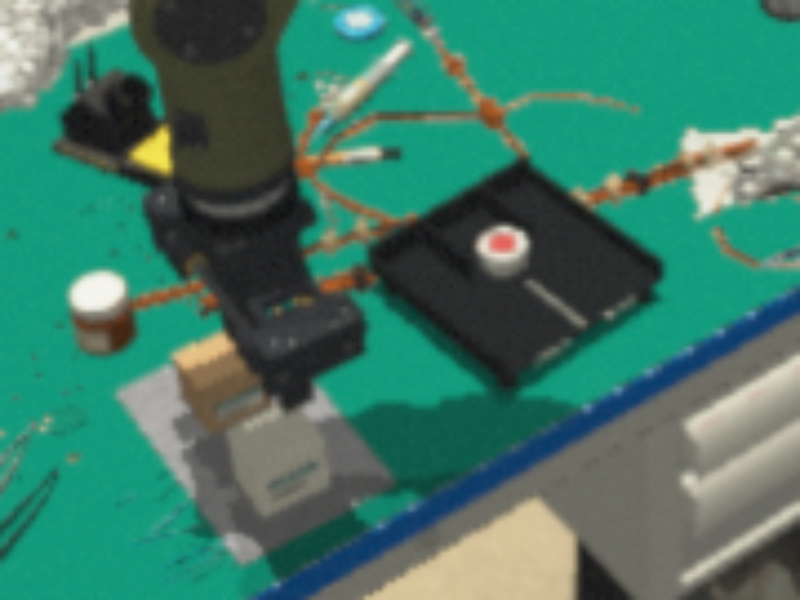

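Both cartons stand on the mat, brown at crop (220,385) and white at (280,460). The tin is in its niche at (502,250). Next is the tin.

Emit:
carry_out(motion=[0,0,0,0,0,-0.146,-4,1,0,0,0,0,-5,1,0,0,0,0,-5,1,0,0,0,0,-5,1,0,0,0,0,-4.9,1,0,0,0,0,0,0,0,0,0,0,0,0,0,0,0,0], hand=6.0)

```text
clock: 18.08
tool_pos: [0.5075, 0.1581, 0.1781]
eef_rot: [0.673, 0.74, 0.0, -0.0]
contact_force: [-0.0, 1.0, 0.3]
opening: 0.681
```

Emit:
carry_out(motion=[0,0,0,0,0,0,0,0,0,0,0,0])

```text
clock: 18.32
tool_pos: [0.5072, 0.1588, 0.1782]
eef_rot: [0.672, 0.74, 0.0, -0.0]
contact_force: [0.5, 0.5, 0.3]
opening: 0.682
```

```bash
python3 - <<'E'
from h import *
p=shot("wrist"); look(p,"tin_centre",.038,.05)
E
python3 go.py 5.4 .5075 .1576 .17 .5075 .1576 .092
```

```text
tin_centre 0.89 [231. 181. 281. 232.] med [0.508 0.159 0.042] rect (array([507.9, 157.8]), array([36.6, 36.9]), 68.0, 2068)
yaw 5.5 turn rz 0.001 tilt [-0.      0.0002] F [ 0.1  0.5 -0.2] open cm 6.01
at [0.5074 0.1582 0.1782]
to [0.5075 0.1576 0.17  ] shift [-0.07  0.01  0.82]
to [0.5075 0.1576 0.092 ] shift [0.  0.  7.8]
```

Emit:
carry_out(motion=[0,0,3,0,0,0,0,0,3,0,0,0,0,0,1.7,0,0,0,0,0,0.9,0,0,0,0,0,0,0,0,0,0,0,0,0,0,0])

```text
clock: 19.18
tool_pos: [0.508, 0.1576, 0.0928]
eef_rot: [0.673, 0.74, 0.001, 0.0]
contact_force: [-0.2, 0.1, -0.2]
opening: 0.681
```

Emit:
carry_out(motion=[0,0,0,0,0,0,0,0,0,0,0,0,0,0,0,0,0,0,0,0,0,0,0,0,0,0,0,0,0,0], hand=3.0, grip_force=12)

```text
clock: 19.8
tool_pos: [0.5078, 0.1573, 0.0925]
eef_rot: [0.673, 0.74, 0.0, 0.0]
contact_force: [-0.3, -0.0, 5.8]
opening: 0.419
```

Emit:
carry_out(motion=[0,0,-1,0,0,0,0,0,-3,0,0,0,0,0,-4,0,0,0,0,0,-2,0,0,0,0,0,0,0,0,0])

```text
clock: 20.42
tool_pos: [0.5083, 0.1575, 0.1937]
eef_rot: [0.673, 0.739, 0.001, 0.001]
contact_force: [-0.0, 0.2, -0.6]
opening: 0.416
```

```bash
python3 go.py 5.4 .44 -.05 .19 .44 -.2 .19 .5 -.331 .19
```

```text
yaw 5.4 turn rz -0.001 tilt [0.0028 0.0013] F [-0.   0.2 -0.6] open cm 3.67
at [0.5083 0.1575 0.1937]
to [ 0.44 -0.05  0.19] shift [-20.02  -8.75   0.37]
to [ 0.44 -0.2   0.19] shift [-14.93  -1.41   0.  ]
to [ 0.5   -0.331  0.19 ] shift [-13.61   4.74   0.  ]
```

Emit:
carry_out(motion=[-4,-1.7,0,0,0,0,-4,-1.8,0,0,0,0,-4,-1.8,0,0,0,0,-4,-1.8,0,0,0,0,-4,-1.7,0,0,0,0,-5,-0.5,0,0,0,0,-5,-0.5,0,0,0,0,-5,-0.4,0,0,0,0])

```text
clock: 21.42
tool_pos: [0.4382, -0.2021, 0.1912]
eef_rot: [0.673, 0.74, -0.0, -0.001]
contact_force: [1.2, 0.2, -0.8]
opening: 0.419
```

Emit:
carry_out(motion=[-4,1.2,0,0,0,0,-4,1.2,0,0,0,0,-3.5,1.2,0,0,0,0,-2.1,1.1,0,0,0,0,0,0,0,0,0,0,0,0,0,0,0,0,0,0,0,0,0,0])

```text
clock: 22.3
tool_pos: [0.498, -0.3302, 0.192]
eef_rot: [0.672, 0.74, -0.0, -0.001]
contact_force: [0.1, 0.0, -0.4]
opening: 0.417
```

```bash
python3 - <<'E'
from h import *
p=shot("wrist"); save(p,"w4"); look(p,"pad",-.01,.02); look(p,"tin_centre",.1,.3)
f=p["frame"].astype(int); m=((f[...,0]>120)&(f[...,1]<90)&(f[...,2]<90)).astype(np.uint8)
k,l,st,c=cv2.connectedComponentsWithStats(m)
for i in range(1,k):
    if st[i,4]>80: P=cloud(p,l==i); print("red",c[i],st[i],np.round(P.min(0),3),np.round(P.max(0),3)); 
E
python3 go.py 5.4 .5 -.331 .19
```

```text
pad 0.73 [210. 144. 307. 227.] med [ 0.504 -0.327  0.003] rect (array([ 503.8, -327.6]), array([83.2, 72.4]), 0.6, 5874)
tin_centre 0.93 [216. 215. 297. 288.] med [ 0.498 -0.326  0.142] rect (array([ 498.2, -327. ]), array([36.6, 31.6]), 5.4, 4848)
red [260.6075278  185.69649273] [ 213  146   95   84 5845] [ 0.463 -0.365  0.   ] [ 0.545 -0.292  0.125]
red [254.08  262.656] [ 231  241   48   44 1500] [ 0.488 -0.341  0.14 ] [ 0.509 -0.319  0.144]
yaw 5.5 turn rz 0.001 tilt [-0.0003  0.    ] F [ 0.7 -0.4 -0.6] open cm 3.69
at [ 0.4984 -0.331   0.1924]
to [ 0.5   -0.331  0.19 ] shift [-0.02  0.16  0.24]
```

View pics/w4.png

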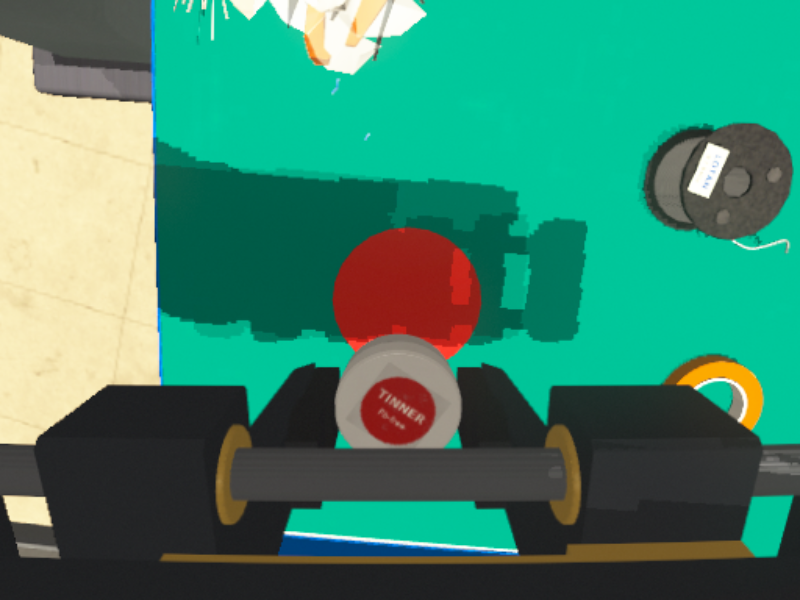

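The tin is held at (398,395). The pad (407,297) lies on the green mat with the spool and tape at right, which matches the intended pad. Its centre is about (0.503,-0.333).

Emit:
carry_out(motion=[-0.3,0.4,0,0,0,0,0,0,3,0,0,0,0,0,3,0,0,0,0,0,3,0,0,0,0,0,1.5,0,0,0,0,0,0.7,0,0,0,0,0,0,0,0,0,0,0,0,0,0,0])

```text
clock: 23.45
tool_pos: [0.5034, -0.3346, 0.0812]
eef_rot: [0.673, 0.74, 0.0, 0.001]
contact_force: [0.4, 1.0, -0.4]
opening: 0.42
```

```bash
python3 go.py 5.4 .503 -.3335 .0717
```

```text
yaw 5.4 turn rz -0.0 tilt [ 0.0016 -0.0008] F [ 0.4  1.  -0.4] open cm 3.7
at [ 0.5034 -0.3346  0.0812]
to [ 0.503  -0.3335  0.0717] shift [ 0.11 -0.03  0.95]
```

Emit:
carry_out(motion=[0.1,0,0.4,0,0,0,0,0,0.3,0,0,0,0,0,0.15,0,0,0,0,0,0,0,0,0])

```text
clock: 23.95
tool_pos: [0.5027, -0.3333, 0.0717]
eef_rot: [0.673, 0.74, -0.0, 0.0]
contact_force: [0.3, -0.7, -0.4]
opening: 0.418
```

Emit:
carry_out(motion=[0,0,0.1,0,0,0,0,0,0,0,0,0])

```text
clock: 24.2
tool_pos: [0.5027, -0.3333, 0.0715]
eef_rot: [0.673, 0.74, -0.0, 0.0]
contact_force: [-1.9, 0.2, 6.4]
opening: 0.42
```

Contact reached; I'll release and retreat upward.

Emit:
carry_out(motion=[0,0,0,0,0,0,0,0,0,0,0,0,0,0,0,0,0,0,0,0,-1,0,0,0,0,0,-3,0,0,0,0,0,-4,0,0,0,0,0,-3,0,0,0,0,0,0,0,0,0], hand=6.0)

```text
clock: 25.2
tool_pos: [0.504, -0.3338, 0.1837]
eef_rot: [0.673, 0.739, 0.001, 0.003]
contact_force: [0.4, 0.1, 0.1]
opening: 0.678
```

```bash
python3 - <<'E'
from h import *
p=shot("wrist"); look(p,"pad",-.01,.008); look(p,"tin_centre",.018,.03); save(p,"w5")
E
python3 go.py 5.4 .44 -.2 .183 .44 .1 .183
```

```text
pad 0.97 [203. 142. 302. 235.] med [ 0.503 -0.327  0.003] rect (array([ 503.6, -333.4]), array([83. , 82.2]), 44.0, 5487)
tin_centre 0.83 [226. 173. 277. 219.] med [ 0.503 -0.332  0.021] rect (array([ 503.6, -333. ]), array([36.6, 37.2]), 4.0, 1697)
yaw 5.4 turn rz -0.0 tilt [-0.0013  0.0002] F [0.  0.2 0.2] open cm 6.0
at [ 0.5021 -0.3333  0.1802]
to [ 0.44  -0.2    0.183] shift [13.85 -4.93 -0.28]
to [0.44  0.1   0.183] shift [29.87  2.82  0.  ]
```

View pics/w5.png

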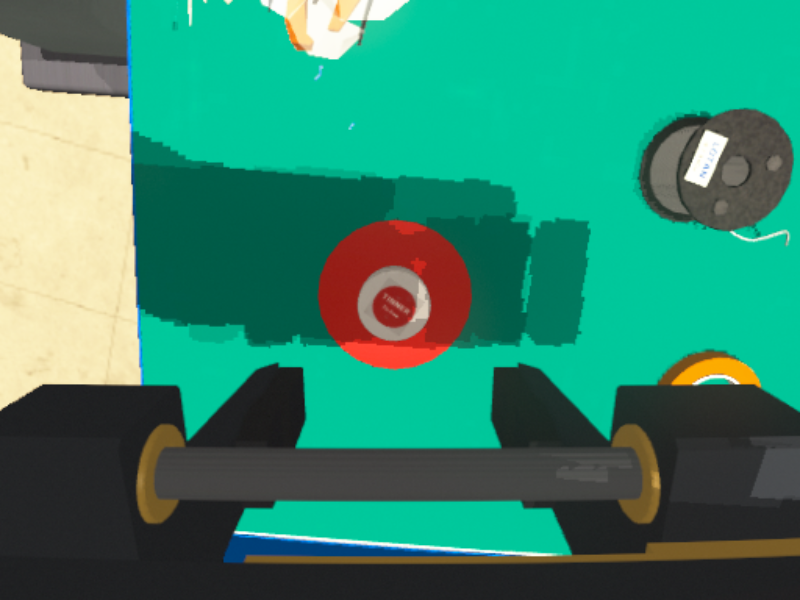

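The tin stands centred on the pad (tin (395,303), pad (395,295)). I'll return for the cartons, white first.

Emit:
carry_out(motion=[4.5,-1.6,0,0,0,0,4.5,-1.6,0,0,0,0,4.9,-1.7,0,0,0,0,5,0.5,0,0,0,0,5,0.5,0,0,0,0,5,0.5,0,0,0,0,5,0.5,0,0,0,0,5,0.5,0,0,0,0], hand=6.6)

```text
clock: 26.35
tool_pos: [0.4417, 0.0533, 0.1799]
eef_rot: [0.673, 0.74, -0.001, -0.0]
contact_force: [1.1, 0.0, 0.1]
opening: 0.747
```

Emit:
carry_out(motion=[5,0.3,0,0,0,0,5,0.4,0,0,0,0,5,0.4,0,0,0,0,5,0.4,0,0,0,0,5,0.4,0,0,0,0,5,0.4,0,0,0,0,3,0,0,0,0,0,0,0,0,0,0,0.146])

```text
clock: 27.35
tool_pos: [0.4324, 0.3856, 0.1794]
eef_rot: [0.725, 0.689, -0.0, -0.001]
contact_force: [0.2, -0.6, -0.9]
opening: 0.749
```

Emit:
carry_out(motion=[0,0,0,0,0,0,0,0,0,0,0,0,0,0,0,0,0,0])

```text
clock: 27.72
tool_pos: [0.4343, 0.3818, 0.1804]
eef_rot: [0.725, 0.689, -0.0, 0.0]
contact_force: [0.2, -0.8, 1.1]
opening: 0.75
```

```bash
python3 - <<'E'
from h import *
p=shot("wrist"); look(p,"brown_carton_centre",.038,.06);look(p,"white_carton_centre",.047,.07)
E
python3 go.py -3 .4366 .391 .178 .4366 .391 .079
```

```text
brown_carton_centre 0.81 [337. 154. 423. 231.] med [0.525 0.389 0.044] rect (array([529.7, 385.3]), array([50.6, 50.9]), 87.1, 4894)
white_carton_centre 0.95 [223. 146. 293. 232.] med [0.437 0.396 0.053] rect (array([436.6, 392.1]), array([52.6, 46.1]), 87.2, 4997)
yaw -3.0 turn rz 0.0 tilt [-0.     -0.0001] F [-0.3 -0.3 -0.1] open cm 6.58
at [0.4343 0.3821 0.1807]
to [0.4366 0.391  0.178 ] shift [0.9  0.18 0.27]
to [0.4366 0.391  0.079 ] shift [0.  0.  9.9]
```

Emit:
carry_out(motion=[1,0.2,3,0,0,0,0,0,3,0,0,0,0,0,3,0,0,0,0,0,1.2,0,0,0,0,0,0,0,0,0,0,0,0,0,0,0])

```text
clock: 28.62
tool_pos: [0.4372, 0.3928, 0.0798]
eef_rot: [0.725, 0.688, 0.001, -0.0]
contact_force: [0.8, 0.1, 0.4]
opening: 0.749
```

Emit:
carry_out(motion=[0,0,0,0,0,0,0,0,0,0,0,0,0,0,0,0,0,0,0,0,0,0,0,0,0,0,0,0,0,0], hand=3.6, grip_force=15)

```text
clock: 29.25
tool_pos: [0.4368, 0.3925, 0.0793]
eef_rot: [0.725, 0.688, 0.0, 0.0]
contact_force: [-0.2, -0.2, 5.7]
opening: 0.517
```

Emit:
carry_out(motion=[0,0,-2,0,0,0,0,0,-3,0,0,0,0,0,-5,0,0,0,0,0,-1,0,0,0,0,0,0,0,0,0,0,0,0,0,0,-0.122,0,0,0,0,0,0])

```text
clock: 30.12
tool_pos: [0.4361, 0.3915, 0.1872]
eef_rot: [0.682, 0.731, -0.002, -0.0]
contact_force: [-0.4, 0.6, -1.3]
opening: 0.518
```

```bash
python3 go.py 4 .4442 .1855 .18 .4442 .1855 .101
```

```text
yaw 3.9 turn rz -0.001 tilt [-0.0022 -0.0021] F [-0.4  0.6 -1.3] open cm 4.56
at [0.4361 0.3915 0.1872]
to [0.4442 0.1855 0.18  ] shift [-20.6   -0.63   0.72]
to [0.4442 0.1855 0.101 ] shift [0.  0.  7.9]
```

Emit:
carry_out(motion=[-4,0,0,0,0,0,-5,0,0,0,0,0,-5,-0.3,0,0,0,0,-4,-0.3,0,0,0,0,-2.5,0,0,0,0,0,0,0,3,0,0,0,0,0,2,0,0,0,0,0,0,0,0,0])

```text
clock: 31.12
tool_pos: [0.4441, 0.1869, 0.1372]
eef_rot: [0.682, 0.731, -0.002, -0.0]
contact_force: [-0.8, 0.6, -1.4]
opening: 0.519
```

Emit:
carry_out(motion=[0,0,0,0,0,0,0,0,0,0,0,0])

```text
clock: 31.38
tool_pos: [0.4454, 0.1876, 0.1393]
eef_rot: [0.682, 0.731, 0.001, 0.0]
contact_force: [-0.2, -0.7, -0.3]
opening: 0.516
```

```bash
python3 go.py 4 .4442 .1866 .1003
```

```text
yaw 4.0 turn rz -0.0 tilt [0.001  0.0006] F [-0.2 -0.7 -0.3] open cm 4.54
at [0.4454 0.1876 0.1393]
to [0.4442 0.1866 0.1003] shift [-0.09 -0.12  3.9 ]
```

Emit:
carry_out(motion=[-0.1,-0.1,2,0,0,0,0,0,1,0,0,0,0,0,0.5,0,0,0,0,0,0.3,0,0,0,0,0,0,0,0,0,0,0,0,0,0,0])

```text
clock: 32.12
tool_pos: [0.4443, 0.1864, 0.101]
eef_rot: [0.682, 0.731, 0.0, 0.0]
contact_force: [0.0, -0.1, -2.2]
opening: 0.519
```

Emit:
carry_out(motion=[0,0,0.15,0,0,0,0,0,0,0,0,0])

```text
clock: 32.38
tool_pos: [0.4443, 0.1864, 0.1002]
eef_rot: [0.682, 0.731, 0.001, 0.0]
contact_force: [-0.9, -0.7, 9.1]
opening: 0.52
```

Emit:
carry_out(motion=[0,0,0,0,0,0,0,0,0,0,0,0,0,0,0,0,0,0,0,0,-3,0,0,0,0,0,-4,0,0,0,0,0,-1,0,0,0,0,0,0,0,0,0.122,0,0,0,0,0,0], hand=6.6)

```text
clock: 33.38
tool_pos: [0.4439, 0.1861, 0.1787]
eef_rot: [0.725, 0.689, -0.0, 0.0]
contact_force: [0.2, -0.7, 0.3]
opening: 0.751
```

```bash
python3 go.py -3 .53 .3853 .18 .53 .3853 .0745
```

```text
yaw -2.9 turn rz 0.001 tilt [-0.0005 -0.0008] F [ 0.2 -0.7  0.3] open cm 6.61
at [0.4439 0.1861 0.1787]
to [0.53   0.3853 0.18  ] shift [20.34  7.55 -0.13]
to [0.53   0.3853 0.0745] shift [ 0.    0.   10.55]
```

Emit:
carry_out(motion=[4,1.5,0,0,0,0,5,1.5,0,0,0,0,5,1.5,0,0,0,0,4,1.5,0,0,0,0,2.3,1.5,0,0,0,0,0,0,2,0,0,0,0,0,0,0,0,0,0,0,0,0,0,0])

```text
clock: 34.38
tool_pos: [0.529, 0.3834, 0.1584]
eef_rot: [0.725, 0.688, -0.001, 0.0]
contact_force: [-0.1, -0.4, -0.0]
opening: 0.749
```

```bash
python3 go.py -3 .53 .3853 .0745
```

```text
yaw -3.0 turn rz 0.0 tilt [-0.0015 -0.0025] F [-0.1 -0.4 -0. ] open cm 6.6
at [0.529  0.3834 0.1584]
to [0.53   0.3853 0.0745] shift [0.19 0.09 8.39]
```

Emit:
carry_out(motion=[0.1,0.1,3,0,0,0,0,0,3,0,0,0,0,0,1.8,0,0,0,0,0,0.6,0,0,0,0,0,0,0,0,0,0,0,0,0,0,0])

```text
clock: 35.12
tool_pos: [0.5312, 0.3866, 0.0763]
eef_rot: [0.725, 0.688, 0.001, 0.0]
contact_force: [0.6, -0.0, 1.2]
opening: 0.752
```

Emit:
carry_out(motion=[0,0,0,0,0,0,0,0,0,0,0,0,0,0,0,0,0,0,0,0,0,0,0,0,0,0,0,0,0,0], hand=4.0)

```text
clock: 35.75
tool_pos: [0.5305, 0.3863, 0.0757]
eef_rot: [0.725, 0.689, 0.0, -0.0]
contact_force: [-1.4, -1.0, 6.0]
opening: 0.564
```

Emit:
carry_out(motion=[0,0,-2,0,0,0,0,0,-4,0,0,0,0,0,-5,0,0,0,0,0,-1,0,0,0,0,0,0,0,0,-0.095,0,0,0,0,0,-0.095,0,0,0,0,0,0])

```text
clock: 36.62
tool_pos: [0.5304, 0.3855, 0.1945]
eef_rot: [0.657, 0.754, -0.001, -0.0]
contact_force: [0.3, 0.5, -2.3]
opening: 0.566
```

```bash
python3 go.py 7.8 .4527 .1165 .19 .4527 .1165 .0955
```

```text
yaw 7.8 turn rz 0.001 tilt [-0.0012 -0.0011] F [ 0.3  0.5 -2.3] open cm 4.99
at [0.5304 0.3855 0.1945]
to [0.4527 0.1165 0.19  ] shift [-25.59 -11.35   0.45]
to [0.4527 0.1165 0.0955] shift [0.   0.   9.45]
```

Emit:
carry_out(motion=[-4,-1.9,0,0,0,0,-5,-2.1,0,0,0,0,-5,-2.2,0,0,0,0,-5,-2.2,0,0,0,0,-4,-2,0,0,0,0,-2.5,-0.9,0,0,0,0,0,0,0,0,0,0,0,0,0,0,0,0])

```text
clock: 37.62
tool_pos: [0.4544, 0.1194, 0.1953]
eef_rot: [0.657, 0.754, 0.001, -0.0]
contact_force: [0.0, 0.0, -1.5]
opening: 0.568
```

Emit:
carry_out(motion=[0,0,2,0,0,0,0,0,2,0,0,0,0,0,0,0,0,0,0,0,0,0,0,0])

```text
clock: 38.12
tool_pos: [0.4542, 0.1191, 0.1556]
eef_rot: [0.656, 0.755, 0.001, 0.0]
contact_force: [-0.6, 0.9, -1.7]
opening: 0.564
```

```bash
python3 go.py 7.8 .4527 .1175 .0967
```

```text
yaw 8.0 turn rz 0.003 tilt [0.0009 0.0009] F [-0.6  0.9 -1.7] open cm 4.97
at [0.4542 0.1191 0.1556]
to [0.4527 0.1175 0.0967] shift [-0.14 -0.17  5.89]
```

Emit:
carry_out(motion=[-0.1,-0.2,2,0,0,0,0,0,2,0,0,0,0,0,1,0,0,0,0,0,0.7,0,0,0,0,0,0,0,0,0,0,0,0,0,0,0])

```text
clock: 38.88
tool_pos: [0.4522, 0.1168, 0.0986]
eef_rot: [0.657, 0.754, 0.0, 0.0]
contact_force: [-0.3, -0.0, -1.2]
opening: 0.567
```

```bash
python3 go.py 7.8 .4527 .1175 .0967
```

```text
yaw 7.9 turn rz 0.002 tilt [0.0007 0.0003] F [-0.3 -0.  -1.2] open cm 4.99
at [0.4522 0.1168 0.0986]
to [0.4527 0.1175 0.0967] shift [0.07 0.06 0.19]
```

Emit:
carry_out(motion=[0.1,0.1,0.2,0,0,0,0,0,0.1,0,0,0,0,0,0,0,0,0])

```text
clock: 39.25
tool_pos: [0.453, 0.1178, 0.0966]
eef_rot: [0.657, 0.754, 0.001, 0.001]
contact_force: [-1.9, -0.5, 13.9]
opening: 0.568
```

Emit:
carry_out(motion=[0,0,0,0,0,0,0,0,0,0,0,0,0,0,0,0,0,0,0,0,-3,0,0,0,0,0,-5,0,0,0,0,0,-4,0,0,0,0,0,0,0,0,0,0,0,0,0,0,0], hand=6.6)

```text
clock: 40.25
tool_pos: [0.4525, 0.1174, 0.2146]
eef_rot: [0.657, 0.754, -0.0, -0.0]
contact_force: [0.7, -0.3, -0.5]
opening: 0.751
```

```bash
python3 - <<'E'
from h import *
p=shot("wrist"); look(p,"brown_carton_centre",.060,.075);look(p,"white_carton_centre",.068,.085); save(p,"w6")
p=shot("scene"); look(p,"tin_centre",.01,.03); look(p,"pad",-.01,.01); save(p,"s3")
s=monitor.get_state(); print(s["contact_force"],s["tool_pos"])
E
```

```text
brown_carton_centre 0.9 [223. 164. 289. 234.] med [0.453 0.121 0.066] rect (array([453.9, 116.9]), array([50.1, 50.1]), 7.9, 4233)
white_carton_centre 0.63 [224.  62. 298. 149.] med [0.445 0.187 0.074] rect (array([445.1, 186. ]), array([46.4, 52.1]), 3.9, 5396)
tin_centre 0.51 [302. 186. 312. 193.] med [ 0.496 -0.323  0.017] rect (array([ 497.4, -327. ]), array([32.1, 41.3]), 11.7, 57)
tin_centre 0.19 [103. 241. 121. 259.] med [0.631 0.429 0.034] rect (array([633.7, 424.2]), array([30.2, 51.4]), 0.1, 70)
pad 0.59 [362. 163. 372. 174.] med [ 0.45  -0.616  0.   ] rect (array([ 449.7, -615.3]), array([35.1, 83.6]), 56.6, 66)
pad 0.55 [294. 183. 316. 196.] med [ 0.491 -0.316  0.001] rect (array([ 498. , -323.5]), array([77.2, 76.1]), 31.6, 130)
[ 0.24844337  0.16963589 -0.79789601] [0.45240387 0.11789803 0.21441181]
```

View pics/w6.png

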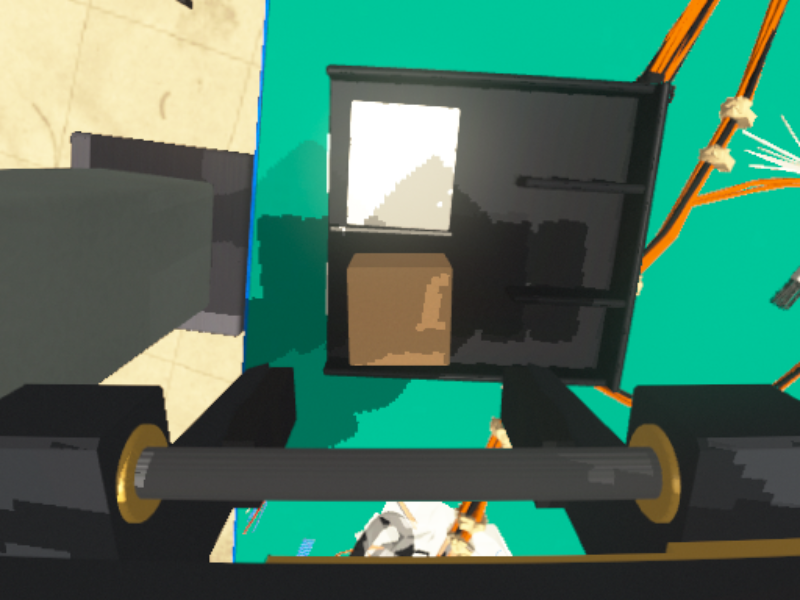

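View pics/s3.png

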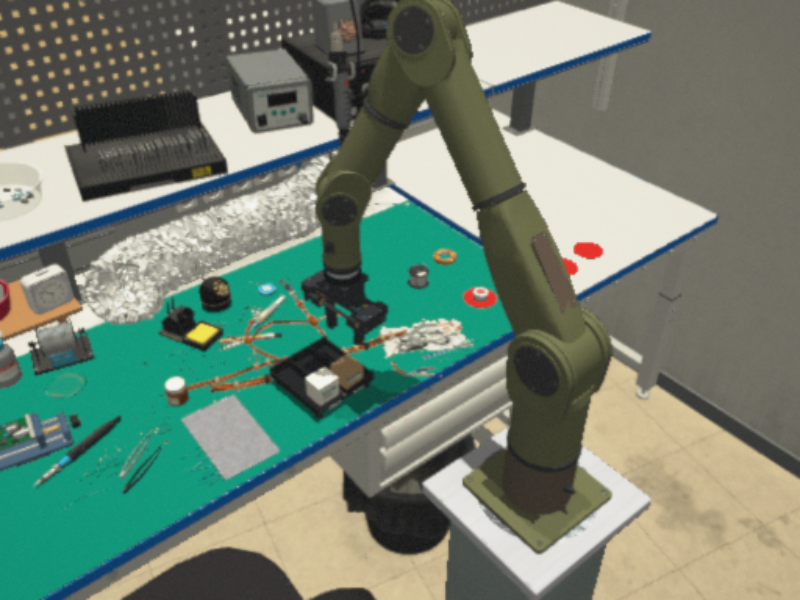

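Both cartons stand in their bays within about 1.5 mm of their start positions. The tin is on the pad at scene (481,295), and the bystanders are where they started. I'm handing in.

```bash
python3 -c "
from plant import workorder; print(workorder.finish_job())"
```

```text
the job is handed in; nothing more can be done
None
```

I moved both cartons upright onto the grey mat, set the tin on the red pad while they stood there, then put each carton back in its own bay. The job was handed in at about 40 s of the 128 s allowed; no verdict was reported.

Last checks:

| Thing | Where it should be (m) | Measured at the end (m) | Off by |
|---|---|---|---|
| Brown carton | (0.4527, 0.1165) at the start | (0.4539, 0.1169) | about 1.3 mm |
| White carton | (0.4442, 0.1863) at the start | (0.4451, 0.1860) | about 1 mm |
| Tin | on the pad's centre, (0.5036, -0.3334) | (0.5036, -0.3330) | about 0.5 mm |

- **Tin check:** the close measurement is from the wrist camera just after I let go. The last scene picture was coarser and about 4 mm off for both tin and pad, but also showed the tin on the pad.
- **Bystanders:** the jar, spool and tape looked untouched in the last scene picture; I did not measure them again at the end.
- **Odd readings:** a few pose readings taken before the arm settled were 5–10 mm off. I corrected each one before gripping or placing.

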